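# Slide one medallion out of the sorting tray and hold it on the vacuum plate

### The job

Get the dark walnut compass-rose medallion, and only that piece, out of the crowded blue sorting tray: nudge aside whatever lies in its way, slide it flat off the tray's open end onto the aluminium vacuum plate and push it up against both stop pins so that it covers the gasket. Only then open the red-handled vacuum valve half way, lever at 45 degrees to the pipe, for a gentle hold. All the other pieces stay in the tray, and leave the mug, the jar and the brush where they are.

Things in the scene. Friction and masses are not known exactly. Their poses are not given: they have to be found in the camera images.
- rose_dark: THE TARGET. round compass-rose medallion, a flat disc 90 mm across and 14 mm thick (dark brown walnut with a pale eight-pointed star); too wide to grip across. Origin: centre of its underside; z up; its yaw does not matter. About 60 g (varies). It starts at the back of the tray, left or right, with a leaf piece lying between it and the open end.
- rose_pale: round compass-rose medallion, a flat disc 90 mm across and 14 mm thick (pale maple with a dark eight-pointed star); too wide to grip across. Origin: centre of its underside; z up; its yaw does not matter. One of the other pieces that stay in the tray. It starts at the back of the tray beside the target.
- leaf_green: pointed leaf-shaped flat wood piece (green with pale veins), 80 mm long (its x axis), 40 mm wide at the middle, 14 mm thick, about 22 g. Origin: centre of its underside. One of the other pieces that stay in the tray. Lies in the front half of the tray, its length roughly along the tray's y.
- leaf_red: pointed leaf-shaped flat wood piece (reddish brown with pale veins), 80 mm long (its x axis), 40 mm wide at the middle, 14 mm thick, about 22 g. Origin: centre of its underside. One of the other pieces that stay in the tray. Lies in the front half of the tray, its length roughly along the tray's y.
- petal: yellow drop-shaped flat wood piece, 60 mm long, about 24 mm wide, 14 mm thick, near the middle of the tray's back wall. Origin: centre of its underside. One of the other pieces that stay in the tray.
- petal_b: cream drop-shaped flat wood piece, same size as the yellow one, in the middle of the front half of the tray, between the leaves. Origin: centre of its underside. One of the other pieces that stay in the tray.
- bud_a: yellow wooden disc, 26 mm across, 14 mm thick, in the tray's back corner on the -x side. Origin: centre of its underside. One of the other pieces that stay in the tray.
- bud_b: dark red wooden disc, 26 mm across, 14 mm thick, in the tray's back corner on the +x side. Origin: centre of its underside. One of the other pieces that stay in the tray.
- tray: fixed wooden sorting tray with a flat blue floor 42 mm above the bench, inside 290 mm (its x) by 300 mm (its y). Walls 12 mm thick rise 20 mm above the floor on both x sides and at the back (inner face at y = +150 mm); the end at y = -150 mm is open (no lip), towards the vacuum plate. Origin: centre of the floor, at bench level; yaw varies
- plate: fixed vacuum plate, 260 mm (its x) by 180 mm (its y), smooth aluminium top 40 mm above the bench (2 mm lower than the tray floor). Its +y edge is 1.5 mm from the tray's open end; axes parallel to the tray's, shifted up to 20 mm along x. Origin: plate centre, at bench level. Past its -y edge a brass ball valve sits on a pipe along -y
- pin_a (a point): top of the stop pin on the plate's -x side: a fixed steel pin 12 mm thick, 18 mm high, 33 mm to the -x and 39 mm to the -y of pod (plate axes). The 90 mm medallion pushed towards the plate's -y against both pins is centred on pod
- pin_b (a point): top of the other stop pin, same size, 33 mm to the +x and 39 mm to the -y of pod
- pod (a point): centre of the black ring gasket (62 mm across, flush) on the plate's top, 100 mm from the plate's +y edge
- valve (a joint): opening angle of the ball valve, rad: 0 = shut, lever along the plate's -x, across the pipe; it grows counter-clockwise seen from above to 1.57 = fully open, lever along the plate's -y, along the pipe. Half open, 45 degrees, is 0.785. Starts at 0 to 0.1; turns with about 0.2 N m of friction and stays where it is left
- valve_axis (a point): the valve's vertical turning axis, at the lever's mid-height, 67 mm above the bench, 52 mm beyond the plate's -y edge. The lever is a straight level bar from here to lever_tip; its red grip (24 to 96 mm from the axis) is 16 mm wide and 10 mm thick (height 62 to 72 mm), nothing is under it but the bench
- lever_tip (a point): outer end of the red lever, 96 mm from the valve axis, at the lever's mid-height
- mug: blue ceramic mug, 82 mm across, 95 mm high, on the bench to the left of the tray; leave it. Origin: centre of its underside
- jar: amber jar with white cap, 64 mm across, 85 mm high, on the bench to the right, beyond the valve; leave it. Origin: centre of its underside
- brush: small glue brush, 170 mm long, lying on the bench to the right, beyond the valve, pointing roughly along +x; leave it. Origin: middle of its underside
There are look-alikes about, which are no part of the job. Leave any turquoise look-alike of the rose_pale alone. What is shaped like the rose_dark but purple or turquoise is not meant.

How it is judged:
On the way, in this order (a step that is already met when the one before it is completed fails the run):
1. the dark medallion has been slid out of the tray's open end (its centre 25 mm past the edge) (y of rose_dark in the frame of tray below -0.175 m and height (world z) of rose_dark below 0.06 m), for 0.1 s.
2. it rests flat against both stop pins, centred on the gasket within 6 mm, valve still shut (horizontal distance between rose_dark and pod below 0.006 m and height (world z) of rose_dark below 0.045 m and angle between rose_dark's own z axis and vertical below 0.08 rad and value of joint valve below 0.25 rad), for 0.3 s.
At the end, for the whole second after the job is handed in: the dark medallion lies flat and still on the vacuum plate, against both stop pins (centre within 6 mm of the gasket's centre), the valve stands at 45 degrees, give or take 8, all the other pieces are in the tray, and mug, jar and brush are where they were (within 30 mm) (horizontal distance between rose_dark and pod below 0.006 m and height (world z) of rose_dark below 0.045 m and angle between rose_dark's own z axis and vertical below 0.08 rad and linear speed of rose_dark below 0.01 m/s and value of joint valve between 0.645 and 0.925 rad and velocity of joint valve between -0.05 and 0.05 rad/s and not (y of rose_pale in the frame of tray below -0.15 m or y of rose_pale in the frame of tray above 0.16 m or x of rose_pale in the frame of tray below -0.155 m or x of rose_pale in the frame of tray above 0.155 m or height (world z) of rose_pale above 0.075 m) and not (y of leaf_green in the frame of tray below -0.15 m or y of leaf_green in the frame of tray above 0.16 m or x of leaf_green in the frame of tray below -0.155 m or x of leaf_green in the frame of tray above 0.155 m or height (world z) of leaf_green above 0.075 m) and not (y of leaf_red in the frame of tray below -0.15 m or y of leaf_red in the frame of tray above 0.16 m or x of leaf_red in the frame of tray below -0.155 m or x of leaf_red in the frame of tray above 0.155 m or height (world z) of leaf_red above 0.075 m) and not (y of petal in the frame of tray below -0.15 m or y of petal in the frame of tray above 0.16 m or x of petal in the frame of tray below -0.155 m or x of petal in the frame of tray above 0.155 m or height (world z) of petal above 0.075 m) and not (y of petal_b in the frame of tray below -0.15 m or y of petal_b in the frame of tray above 0.16 m or x of petal_b in the frame of tray below -0.155 m or x of petal_b in the frame of tray above 0.155 m or height (world z) of petal_b above 0.075 m) and not (y of bud_a in the frame of tray below -0.15 m or y of bud_a in the frame of tray above 0.16 m or x of bud_a in the frame of tray below -0.155 m or x of bud_a in the frame of tray above 0.155 m or height (world z) of bud_a above 0.075 m) and not (y of bud_b in the frame of tray below -0.15 m or y of bud_b in the frame of tray above 0.16 m or x of bud_b in the frame of tray below -0.155 m or x of bud_b in the frame of tray above 0.155 m or height (world z) of bud_b above 0.075 m) and distance of each of mug, jar, brush from where it was at the start of the episode below 0.03 m); the robot touches nothing.
It fails at once if another piece left the tray (its centre past the open end or the outside of a wall) ((y of rose_pale in the frame of tray below -0.15 m or y of rose_pale in the frame of tray above 0.16 m or x of rose_pale in the frame of tray below -0.155 m or x of rose_pale in the frame of tray above 0.155 m) or (y of leaf_green in the frame of tray below -0.15 m or y of leaf_green in the frame of tray above 0.16 m or x of leaf_green in the frame of tray below -0.155 m or x of leaf_green in the frame of tray above 0.155 m) or (y of leaf_red in the frame of tray below -0.15 m or y of leaf_red in the frame of tray above 0.16 m or x of leaf_red in the frame of tray below -0.155 m or x of leaf_red in the frame of tray above 0.155 m) or (y of petal in the frame of tray below -0.15 m or y of petal in the frame of tray above 0.16 m or x of petal in the frame of tray below -0.155 m or x of petal in the frame of tray above 0.155 m) or (y of petal_b in the frame of tray below -0.15 m or y of petal_b in the frame of tray above 0.16 m or x of petal_b in the frame of tray below -0.155 m or x of petal_b in the frame of tray above 0.155 m) or (y of bud_a in the frame of tray below -0.15 m or y of bud_a in the frame of tray above 0.16 m or x of bud_a in the frame of tray below -0.155 m or x of bud_a in the frame of tray above 0.155 m) or (y of bud_b in the frame of tray below -0.15 m or y of bud_b in the frame of tray above 0.16 m or x of bud_b in the frame of tray below -0.155 m or x of bud_b in the frame of tray above 0.155 m)).
It fails at once if the dark medallion was tipped (over 25 degrees) instead of slid flat (angle between rose_dark's own z axis and vertical above 0.44 rad).
It fails at once if the valve was opened (over 15 degrees) before the medallion was in place (value of joint valve above 0.262 rad and horizontal distance between rose_dark and pod above 0.012 m).
It fails at once if mug, jar or brush was pushed away (over 30 mm) (distance of any of mug, jar, brush from where it was at the start of the episode above 0.03 m).
It also fails if it takes over 67 s, if anything falls off the work surface, if the arm or the gripper's body presses on something with over 40 N, if the wrist force passes 120 N, or if a joint passes its speed limit or range.

### The arm

A 6-joint arm with a two-finger parallel gripper is mounted at the origin on the work surface. World frame = base frame: x ahead of the robot, y to its left, z up, the work surface at z = 0. Lengths are in m, angles in rad, forces in N, time in s.
With the tool pointing down it reaches from about 0.325 to 0.85 m from the base axis. Payload 15.5 kg.
Tool frame: the origin (TCP) lies on the centre line of the jaws, within the pads' length; the fingertips stand 19 mm ahead of it and the grasp point (between the pads) is the TCP; z points along the fingers, y is the line along which they close (so a half turn about z gives the same grasp; the last joint's range is limited). The gripper opens to 91 mm and grips with 3 to 60 N. Pads are 32 mm wide; open, the fingers measure 118 mm over their backs; the gripper's body (76 mm by 178 mm) begins 60 mm behind the grasp point.
Start: joints at [1.107, 0.494, 1.345, -0, 1.302, -0.096], TCP at [0.225, 0.583, 0.233] pointing down, gripper open.
Joint ranges: [-2.91, 2.91], [-0.82, 2.16], [0.22, 2.67], [-1.22, 4.37], [0.12, 2.79], [-3.08, 3.08]. Speed limits (rad/s): [1.89, 1.89, 2.57, 3.01, 3.01, 3.01].

### API

Orientations are given as a rotation vector (axis times angle).
In Python, from workcell import readout, camera, camera_params, workorder, recognise, cut_out, tip_of gives the robot as it stands.
- The arm moves only by the tool step_arm, never from a script. Its argument "plan" is a list of rows, each a list of 4 numbers: the shift along the tool's x, y, z in m, then the turn about the tool's z in degrees. In form: [[dx, dy, dz, twist], ...]. A call has 1 to 20 rows; each row shifts and turns the commanded pose from where the row before left it, along the tool's axes as they then stand; what a row does not reach is not made up. A row lasts 1/12 s, in which the tool goes at most 41.7 mm and 7.16 degrees, less where a joint would pass 70% of its speed; a pose out of reach is approached as far as the arm can. A call is refused whole if a number of a shift passes 0.0417 or a number of a turn 7.16, either way. A call with a gripper value outside its range is refused whole. "gripper" is the finger opening in m, from 0 to 0.0912, set as the call begins (left out, the last holds). The fingers move at their own pace and stop on an object; the grip force is fixed at half the most. Time passes only in rows, so rows that do not move let the fingers close. It gives the time, the measured TCP pose, the force, the opening and the grip force at its end, in the units of the state.
- readout.observe(): the state, without advancing time (a new reading comes with each control period).
- camera(name): name is "scene" or "top" or "wrist"; returns the picture (384x512x3 uint8, red, green, blue); there is no depth.
- camera_params(name): a dict with "K" (3x3 intrinsics, pixels), "view" (4x4, takes a point from world to camera coordinates). Camera axes: x right, y up, looking along -z (the intrinsics and any distortion apply to the point x, -y, -z); pixel columns grow to the right and rows downward; lengths in m; the calibration is good to about 2 mm. A picture is of the moment at which its call begins: read the wrist's pose just before it. camera_params takes no time and is no camera call; for the wrist camera it gives the pose at the moment of the call.
- workorder.sign_off(): hands the job in; it is judged then, once.
Trained networks look in the newest picture that a camera, given by its name, has taken for a name from the list of things; names that differ only in an ending like _2 or _b are one class to them, and where a whole thing is asked for, a point or a joint stands for the part that bears it (a point fixed in the world has none). Each returns a list of dicts, best first, with "conf" (0 to 1); they miss things now and then, are a little off and sometimes report something else, mostly with a low value. They report only what shows in the picture. A call takes as long as a camera call. They do not tell look-alikes from the thing itself.
- recognise(camera, label): "centre" ([column, row] in pixels, amid what is visible of it).
- cut_out(camera, label): "region" (384x512 bool, what is visible of it) and "centre" ([column, row] in pixels, amid what is visible of it).
- tip_of(camera, label): "centre" ([column, row] in pixels: a listed point, or the origin of a listed thing).
The state is a dict: "time_s": time; "qpos": joint angles; "joint_velocities": joint speeds; "joint_efforts": joint torques, N m; "ee_pos": TCP position; "orientation": TCP orientation; "force": force on the tool from outside, world axes, zero at the start; "moment": the same for the moment, N m; "finger_gap": opening from 0.0 (shut) to 1.0 (fully open); "grip_force": force on a finger pad.
Only numpy, scipy, OpenCV 4.12 (cv2) and the standard library are available. Lean on these libraries where they do the work, as an engineer would, in place of code of your own. Each camera call takes 0.05 s, during which the arm holds its last target. There are 200 camera calls.

## Working session

There is one attempt and no reset: what is moved stays moved. The work goes in short steps, Python scripts to look and compute and a tool call to move; the robot and the scene stay as the last step left them, time stands still between calls to the robot, and variables do not carry over. Pictures are saved under pics/ and viewed, at most 10 in all, crops included, and the job is handed in when it is done.

Besides the shell and the picture viewer there is one more tool, called after "Emit:" as name(argument=value, ...), one argument or row to a line, values as JSON. step_arm: Moves the arm, as the interface text tells. Its arguments: {"type":"object","properties":{"plan":{"type":"array","items":{"type":"array","items":{"type":"number"}}},"gripper":{"type":"number"}},"required":["plan"]}

```bash
mkdir -p pics; cat > h.py <<'E'
import numpy as np, cv2
from workcell import readout, camera, camera_params, workorder, recognise, cut_out, tip_of
def proj(cam,P):
    p=camera_params(cam);K=np.array(p["K"]);V=np.array(p["view"])
    c=V[:3,:3]@np.array(P)+V[:3,3];c=np.array([c[0],-c[1],-c[2]]);u=K@c;return u[:2]/u[2]
def unproj(cam,px,z):
    p=camera_params(cam);K=np.array(p["K"]);V=np.array(p["view"])
    d=np.linalg.inv(K)@np.array([px[0],px[1],1.]);d=V[:3,:3].T@np.array([d[0],-d[1],-d[2]])
    o=-V[:3,:3].T@V[:3,3];return o+d*(z-o[2])/d[2]
def save(img,n): cv2.imwrite("pics/"+n,cv2.cvtColor(img,cv2.COLOR_RGB2BGR))
E
python3 - <<'E'
from h import *
im=camera("top");save(im,"top0.png")
print(camera_params("top").keys())
for l,z in [("rose_dark",.056),("rose_pale",.056),("leaf_green",.056),("leaf_red",.056),("petal",.056),("bud_a",.056),("pin_a",.058),("pin_b",.058),("pod",.04),("tray",.042),("valve_axis",.067),("lever_tip",.067),("mug",.0),("jar",.0),("brush",0)]:
    for r in tip_of("top",l)[:3]: print(l,np.round(r["centre"]),round(r["conf"],2),unproj("top",r["centre"],z).round(4))
s=readout.observe();print(s["time_s"],s["ee_pos"],s["orientation"])
E
```

```text
dict_keys(['K', 'view'])
rose_dark [187. 167.] 0.71 [0.6497 0.1749 0.056 ]
rose_dark [212. 114.] 0.71 [0.8095 0.1074 0.056 ]
rose_pale [129. 278.] 0.62 [0.3445 0.3164 0.056 ]
rose_pale [185. 211.] 0.59 [0.524  0.1746 0.056 ]
rose_pale [180. 289.] 0.56 [0.3167 0.1801 0.056 ]
leaf_green [221. 214.] 0.78 [0.5166 0.0761 0.056 ]
leaf_green [ 83. 213.] 0.55 [0.5203 0.4537 0.056 ]
leaf_red [221. 166.] 0.82 [0.6523 0.0784 0.056 ]
petal [220. 194.] 0.5 [0.5743 0.0803 0.056 ]
petal [194. 196.] 0.18 [0.5684 0.1506 0.056 ]
bud_a [300. 184.] 0.61 [ 0.6006 -0.1429  0.056 ]
bud_a [337. 230.] 0.55 [ 0.4731 -0.2417  0.056 ]
bud_a [149. 237.] 0.46 [0.4532 0.2711 0.056 ]
pin_a [297. 183.] 0.84 [ 0.6033 -0.1355  0.058 ]
pin_a [304. 205.] 0.64 [ 0.541  -0.1516  0.058 ]
pin_b [297. 183.] 0.84 [ 0.6033 -0.1355  0.058 ]
pin_b [304. 205.] 0.64 [ 0.541  -0.1516  0.058 ]
pod [288. 196.] 0.68 [ 0.5692 -0.1117  0.04  ]
pod [337. 189.] 0.42 [ 0.5892 -0.2508  0.04  ]
tray [198. 195.] 0.74 [0.5729 0.1431 0.042 ]
tray [219. 194.] 0.45 [0.5765 0.0839 0.042 ]
tray [400. 196.] 0.27 [ 0.5703 -0.4259  0.042 ]
valve_axis [335. 189.] 0.67 [ 0.5835 -0.2394  0.067 ]
lever_tip [338. 227.] 0.62 [ 0.4779 -0.2416  0.067 ]
mug [ 81. 212.] 0.83 [0.5342 0.4838 0.    ]
jar [412. 251.] 0.85 [ 0.4198 -0.4622  0.    ]
jar [338. 193.] 0.31 [ 0.5877 -0.2594  0.    ]
jar [338. 227.] 0.26 [ 0.4887 -0.2559  0.    ]
brush [400. 196.] 0.95 [ 0.5776 -0.441   0.    ]
brush [411. 251.] 0.33 [ 0.4201 -0.4593  0.    ]
0.8 [0.22531445 0.58298908 0.23294219] [5.76047002e-01 3.08831924e+00 7.37304969e-05]
```

View pics/top0.png

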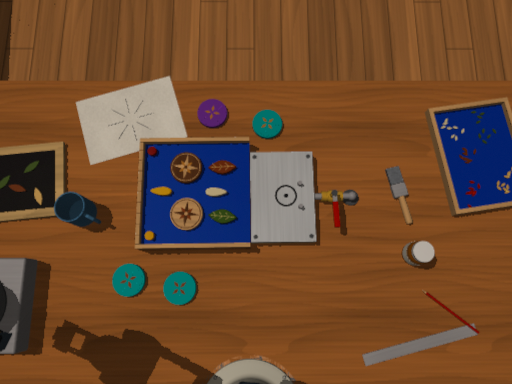

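The top picture shows the tray with its open end to the right. The dark rose is at (187,167), the pale rose at (185,212), leaf_red at (221,167), the cream petal at (215,192), the plate at (285,196) and the lever at (337,215). There are three kinds of rose_dark candidate:
- (187,167): brown with a pale star, inside the tray. This one fits the description.
- (212,114): purple, so not meant.
- (267,124), (129,280) and (180,288): turquoise, so not meant.

Next I'll take an enlarged crop to confirm the target and get the yaw.

```bash
python3 - <<'E'
from h import *
im=camera("top")
save(cv2.resize(im[125:260,130:365],None,fx=3.4,fy=3.4,interpolation=cv2.INTER_CUBIC),"crop.png")
hsv=cv2.cvtColor(im,cv2.COLOR_RGB2HSV)
def rect(m,z,n,box):
    mm=np.zeros_like(m);x0,x1,y0,y1=box;mm[y0:y1,x0:x1]=m[y0:y1,x0:x1]
    mm=cv2.morphologyEx(mm,cv2.MORPH_OPEN,np.ones((3,3)))
    c=max(cv2.findContours(mm,0,2)[0],key=cv2.contourArea)
    P=np.array([unproj("top",p[0],z)[:2]*1000 for p in c],np.float32)
    r=cv2.minAreaRect(P);print(n,r)
blue=cv2.inRange(hsv,(105,120,60),(130,255,255))
rect(blue,.042,"tray",(130,260,130,255))
gray=cv2.inRange(hsv,(0,0,120),(180,50,255))
rect(gray,.04,"plate",(245,325,140,255))
for l in ["rose_dark","rose_pale","leaf_red","leaf_green","petal","bud_a","lever_tip"]:
    for r in cut_out("top",l):
        if r["conf"]<.3: continue
        ys,xs=np.nonzero(r["region"]);P=np.array([unproj("top",p,.056)[:2]*1000 for p in zip(xs,ys)],np.float32)
        q=cv2.minAreaRect(P);print(l,round(r["conf"],2),np.round(r["centre"]),np.round(q[0]),np.round(q[1]),round(q[2]), im[r["region"]].mean(0).round())
E
```

```text
tray ((583.088623046875, 144.12876892089844), (284.90899658203125, 292.60711669921875), 0.6868351101875305)
plate ((571.6499633789062, -93.11234283447266), (257.71453857421875, 178.14300537109375), 0.5899577140808105)
rose_dark 0.94 [267. 123.] [780. -50.] [87. 86.] 90 [ 15. 105.  94.]
rose_dark 0.91 [185. 166.] [648. 178.] [88. 87.] 1 [88. 57. 34.]
rose_dark 0.71 [212. 113.] [813. 108.] [86. 85.] 47 [86. 36. 96.]Traceback (most recent call last):
  File "<stdin>", line 18, in <module>
  File "h.py", line 7, in unproj
    p=camera_params(cam);K=np.array(p["K"]);V=np.array(p["view"])
ValueError: time passes only in moves, steps and waits
```

View pics/crop.png

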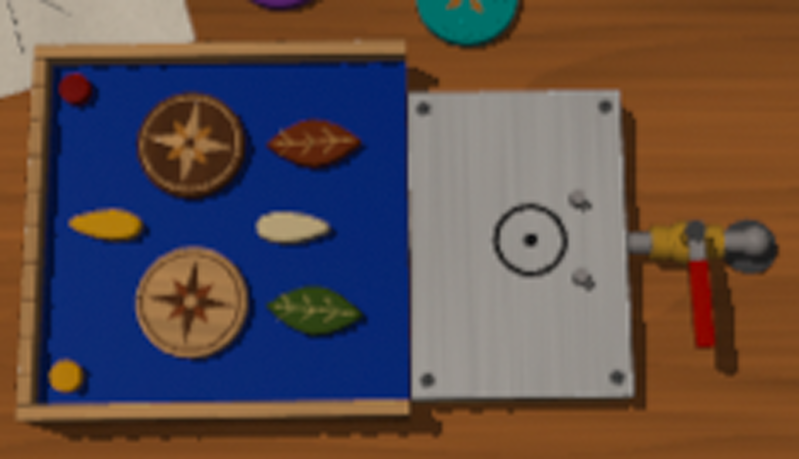

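The crop confirms the target: the brown disc with a pale star at crop (190,145). leaf_red at (315,142) is in front of it, the cream petal is at (292,227), the pod at (531,240) and the pins near (577,198) and (580,276).

```bash
cat > patch.py <<'E'
s=open('h.py').read().replace('camera_params(cam)','cp(cam)').replace('def proj','_c={}\ndef cp(n):\n    if n not in _c or n=="wrist": _c[n]=camera_params(n)\n    return _c[n]\ndef proj',1)
s+='''
def tool():
    s=readout.observe();R=cv2.Rodrigues(np.array(s["orientation"]))[0];return s,np.array(s["ee_pos"]),R
def to(P):
    s,p,R=tool();return R.T@(np.array(P)-p)
'''
open('h.py','w').write(s)
E
python3 patch.py; python3 - <<'E'
from h import *
for n,q,z in [("dark",(190,145),.056),("lred",(315,142),.056),("lredL",(267,141),.056),("lredR",(362,144),.056),("petb",(292,227),.056),("green",(315,310),.056),("petal",(107,225),.056),("budb",(75,89),.056),("pale",(192,302),.056),("pod",(531,240),.04),("pina",(577,275),.058),("pinb",(575,197),.058),("axis",(695,232),.067),("tip",(705,347),.072),
 ("TL",(50,62),.042),("TR",(407,63),.042),("BR",(409,403),.042),("PTL",(408,92),.04),("PTR",(619,92),.04),("PBL",(412,398),.04),("PBR",(632,398),.04)]:
    print(n,(unproj("top",(130+q[0]/3.4-.35,125+q[1]/3.4-.35),z)[:2]*1000).round())
s,p,R=tool();print(R.round(3),to([.652,.078,.15]).round(3),s["qpos"])
E
```

```text
dark [650. 178.]
lred [653.  74.]
lredL [653. 114.]
lredR [651.  35.]
petb [580.  92.]
green [511.  72.]
petal [582. 243.]
budb [699. 276.]
pale [518. 172.]
pod [ 573. -104.]
pina [ 539. -140.]
pinb [ 605. -140.]
axis [ 573. -236.]
tip [ 478. -238.]
TL [727. 301.]
TR [726.  -2.]
BR [438.  -3.]
PTL [701.  -3.]
PTR [ 701. -182.]
PBL [442.  -6.]
PBR [ 442. -184.]
[[-0.933  0.36   0.   ]
 [ 0.36   0.933  0.   ]
 [-0.     0.    -1.   ]] [-0.58  -0.317  0.083] [ 1.10651671e+00  4.93561739e-01  1.34549952e+00 -4.17516968e-05
  1.30248556e+00 -9.55050327e-02]
```

Emit:
step_arm(
  plan=[
    [-0.034,-0.0186,0,0],
    [-0.034,-0.0186,0,0],
    [-0.034,-0.0186,0,0],
    [-0.034,-0.0186,0,0],
    [-0.034,-0.0186,0,0],
    [-0.034,-0.0186,0,0],
    [-0.034,-0.0186,0,0],
    [-0.034,-0.0186,0,0],
    [-0.034,-0.0186,0,0],
    [-0.034,-0.0186,0,0],
    [-0.034,-0.0186,0,0],
    [-0.034,-0.0186,0,0],
    [-0.034,-0.0186,0,0],
    [-0.034,-0.0186,0,0],
    [-0.034,-0.0186,0,0],
    [-0.034,-0.0186,0,0],
    [-0.034,-0.0186,0,0],
  ],
  gripper=0.065,
)

```text
time_s: 2.32
ee_pos: [0.6515, 0.0779, 0.233]
orientation: [0.576, 3.088, 0.0]
force: [0.6, 0.5, -0.6]
finger_gap: 0.713
grip_force: 0.0
```

Emit:
step_arm(
  plan=[
    [0,0,0.01,6.9],
    [0,0,0.01,6.9],
    [0,0,0.01,6.9],
    [0,0,0.01,6.9],
    [0,0,0.01,6.9],
    [0,0,0.01,6.9],
    [0,0,0.01,6.9],
    [0,0,0.01,6.9],
    [0,0,0,6.9],
    [0,0,0,6.9],
    [0,0,0,0],
    [0,0,0,0],
  ],
)

```text
time_s: 3.32
ee_pos: [0.6505, 0.0797, 0.153]
orientation: [2.22, 2.223, 0.0]
force: [-0.2, -0.2, 0.3]
finger_gap: 0.715
grip_force: 0.0
```

```bash
python3 - <<'E'
from h import *
im=camera("wrist");save(im,"w1.png")
s,p,R=tool();print(s["time_s"],p,R.round(3).tolist(),to([.653,.074,.064]).round(4),s["qpos"].round(2) if hasattr(s["qpos"],'round') else s["qpos"])
for l in ["leaf_red","petal_b","rose_dark"]:
    for r in tip_of("wrist",l)[:2]: print(l,np.round(r["centre"]),round(r["conf"],2),unproj("wrist",r["centre"],.056).round(4))
E
```

```text
3.3667 [0.65052888 0.07966818 0.1529975 ] [[-0.002, 1.0, 0.0], [1.0, 0.002, -0.0], [-0.0, 0.0, -1.0]] [-0.0057  0.0024  0.089 ] [ 0.03  0.61  1.35 -0.    1.17  0.03]
leaf_red [260. 198.] 0.61 [0.6531 0.0824 0.056 ]
petal_b [170. 177.] 0.94 [0.5864 0.0983 0.056 ]
rose_dark [260.  62.] 0.97 [0.6527 0.1783 0.056 ]
rose_dark [468. 148.] 0.66 [0.8039 0.1198 0.056 ]
```

View pics/w1.png

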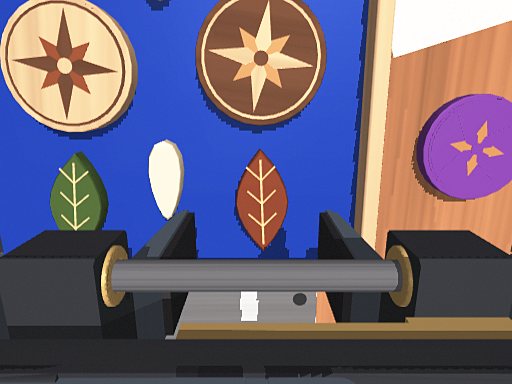

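The wrist view shows leaf_red between the fingers at (262,198), with the dark rose behind it at (261,58). I'll grip the leaf and slide it towards the +x wall.

Emit:
step_arm(
  plan=[
    [0,0.0015,0.022,0],
    [0,0,0.022,0],
    [0,0,0.022,0],
    [0,0,0.021,0],
    [0,0,0,0],
  ],
)

```text
time_s: 3.93
ee_pos: [0.6508, 0.0796, 0.0628]
orientation: [-2.221, -2.219, 0.004]
force: [-0.6, 0.2, -0.4]
finger_gap: 0.713
grip_force: 0.0
```

Emit:
step_arm(
  plan=[
    [0,0,0,0],
    [0,0,0,0],
    [0,0,0,0],
    [0,0,0,0],
    [0,0,0,0],
    [0,0,0,0],
  ],
  gripper=0.03,
)

```text
time_s: 4.43
ee_pos: [0.6525, 0.0797, 0.0671]
orientation: [2.223, 2.218, 0.002]
force: [-1.3, 0.1, 7.9]
finger_gap: 0.42
grip_force: 30.0
```

Emit:
step_arm(
  plan=[
    [0,0.006,0,0],
    [0,0.006,0,0],
    [0,0.006,0,0],
    [0,0.006,0,0],
    [0,0.006,0,0],
    [0,0,0,0],
  ],
)

```text
time_s: 4.93
ee_pos: [0.6832, 0.0796, 0.0671]
orientation: [2.223, 2.218, 0.002]
force: [2.1, 0.2, 6.9]
finger_gap: 0.422
grip_force: 30.0
```

Emit:
step_arm(
  plan=[
    [0,0,0,0],
    [0,0,0,0],
    [0,0,0,0],
    [0,0,-0.022,0],
    [0,0,-0.022,0],
    [0,0,-0.022,0],
  ],
  gripper=0.05,
)

```text
time_s: 5.43
ee_pos: [0.6814, 0.0796, 0.1324]
orientation: [-2.223, -2.218, 0.001]
force: [0.4, 1.0, 0.0]
finger_gap: 0.546
grip_force: 0.0
```

Emit:
step_arm(
  plan=[
    [0.005,-0.033,0,0],
    [0.005,-0.033,0,0],
    [0.005,-0.032,0,0],
    [0,0,0.016,0],
    [0,0,0.016,0],
    [0,0,0.016,0],
    [0,0,0.016,0],
    [0,0,0,0],
  ],
)

```text
time_s: 6.1
ee_pos: [0.5823, 0.0947, 0.0655]
orientation: [-2.222, -2.217, 0.005]
force: [-0.7, -1.1, -0.6]
finger_gap: 0.549
grip_force: 0.0
```

Emit:
step_arm(
  plan=[
    [0,0,0,0],
    [0,0,0,0],
    [0,0,0,0],
    [0,0,0,0],
    [0,0,0,0],
    [0,0,0,0],
  ],
  gripper=0.012,
)

```text
time_s: 6.6
ee_pos: [0.5845, 0.0948, 0.0687]
orientation: [2.223, 2.218, 0.002]
force: [-0.7, -0.8, 6.7]
finger_gap: 0.255
grip_force: 30.0
```

Emit:
step_arm(
  plan=[
    [0,-0.006,0,0],
    [0,-0.006,0,0],
    [0,-0.006,0,0],
    [0,-0.006,0,0],
    [0,-0.006,0,0],
    [0,-0.006,0,0],
    [0,-0.006,0,0],
    [0,-0.006,0,0],
    [0,0,0,0],
  ],
)

```text
time_s: 7.35
ee_pos: [0.5356, 0.095, 0.0687]
orientation: [2.223, 2.218, 0.001]
force: [-2.1, 0.6, 9.9]
finger_gap: 0.255
grip_force: 30.0
```

Emit:
step_arm(
  plan=[
    [0,0,0,0],
    [0,0,0,0],
    [0,0,0,0],
    [0,0,-0.022,0],
    [0,0,-0.022,0],
    [0,0,-0.022,0],
    [0,0,-0.022,0],
    [0,0,0,0],
  ],
  gripper=0.036,
)

```text
time_s: 8.02
ee_pos: [0.5377, 0.0951, 0.1595]
orientation: [2.221, 2.217, 0.006]
force: [2.5, 0.6, 0.9]
finger_gap: 0.399
grip_force: 0.0
```

```bash
python3 - <<'E'
from h import *
im=camera("wrist");save(im,"w2.png")
s,p,R=tool();print(s["time_s"],p)
for l in ["leaf_red","leaf_green","petal_b","rose_dark"]:
    for r in tip_of("wrist",l)[:2]: print(l,np.round(r["centre"]),round(r["conf"],2),unproj("wrist",r["centre"],.056).round(4))
E
```

```text
8.0667 [0.53704465 0.09502614 0.15774529]
leaf_red [432. 212.] 0.85 [0.6714 0.0851 0.056 ]
leaf_red [232.  91.] 0.33 [0.5192 0.1748 0.056 ]
leaf_green [196. 219.] 0.85 [0.4893 0.0797 0.056 ]
petal_b [253. 197.] 0.64 [0.5329 0.0974 0.056 ]
rose_dark [410.  84.] 0.88 [0.6419 0.1791 0.056 ]
rose_dark [508. 321.] 0.83 [ 0.7447 -0.0105  0.056 ]
```

View pics/w2.png

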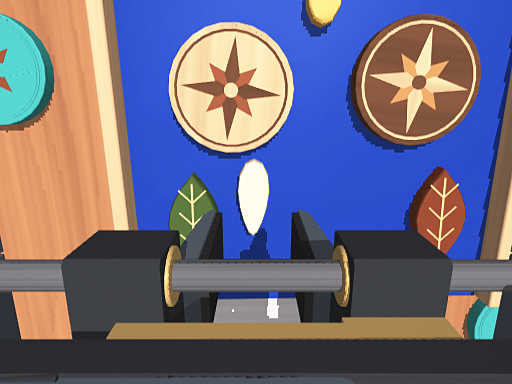

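The cream petal is now at (253,197), near the green leaf, and leaf_red is at (440,212), by the wall. The lane between them is about 113 mm wide, so I'll go behind the dark rose with the fingers as a 60 mm cradle.

Emit:
step_arm(
  plan=[
    [0.0282,0.0228,0,0],
    [0.0282,0.0228,0,0],
    [0.0282,0.0228,0,0],
    [0.0282,0.0228,0,0],
    [0.0282,0.0228,0,0],
    [0,0,0,0],
    [0,0,0.023,0],
    [0,0,0.023,0],
    [0,0,0.023,0],
    [0,0,0.022,0],
    [0,0,0,0],
    [0,0,0,0],
  ],
  gripper=0.06,
)

```text
time_s: 9.27
ee_pos: [0.6497, 0.2355, 0.0633]
orientation: [-2.223, -2.218, 0.003]
force: [0.4, 0.0, 0.8]
finger_gap: 0.658
grip_force: 0.0
```

Emit:
step_arm(
  plan=[
    [-0.004,0,0,0],
    [-0.005,0,0,0],
    [-0.007,-0.0034,0,0],
    [-0.007,-0.0034,0,0],
    [-0.007,-0.0034,0,0],
    [-0.007,-0.0034,0,0],
    [-0.007,-0.0034,0,0],
    [-0.007,-0.0034,0,0],
    [-0.004,-0.002,0,0],
    [0,0,0,0],
  ],
)

```text
time_s: 10.1
ee_pos: [0.6273, 0.1797, 0.065]
orientation: [-2.225, -2.218, 0.001]
force: [0.4, 0.2, 0.3]
finger_gap: 0.656
grip_force: 0.0
```

```bash
python3 - <<'E'
from h import *
im=camera("top");save(cv2.resize(im[125:260,130:365],None,fx=3.4,fy=3.4,interpolation=cv2.INTER_CUBIC),"t3.png")
s,p,R=tool();print(s["time_s"],p,s["force"])
for c in ["top","wrist"]:
    if c=="wrist": camera("wrist")
    P=cp(c)
    for r in tip_of(c,"rose_dark")[:3]: print(c,np.round(r["centre"]),round(r["conf"],2),unproj(c,r["centre"],.056).round(4))
E
```

```text
10.15 [0.62768884 0.18027384 0.06504998] [ 0.67984762 -0.16519922 -0.0767097 ]
top [210. 112.] 0.88 [0.8163 0.1137 0.056 ]
top [267. 124.] 0.75 [ 0.7792 -0.0517  0.056 ]
top [202. 177.] 0.66 [0.6208 0.1303 0.056 ]
wrist [256. 320.] 0.57 [0.6273 0.1405 0.056 ]
```

View pics/t3.png

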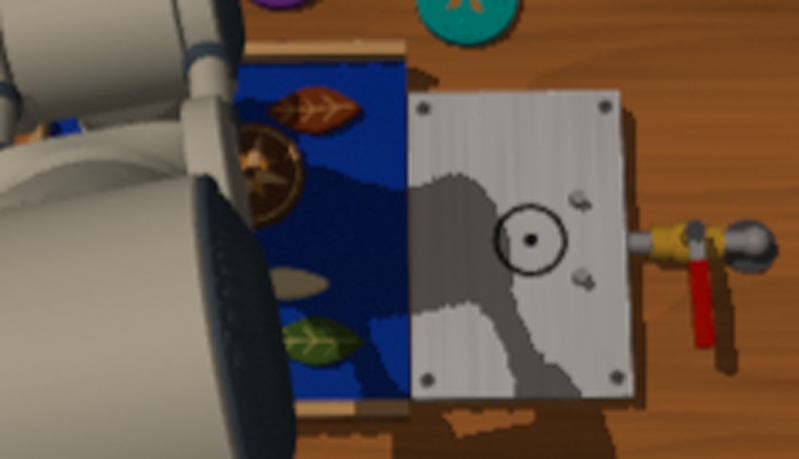

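The dark rose is at crop (257,174), seated in the cradle as predicted, and the leaves and petal are clear of its path. I'll keep pushing.

Emit:
step_arm(
  plan=[
    [-0.007,-0.0034,0,0],
    [-0.007,-0.0034,0,0],
    [-0.007,-0.0034,0,0],
    [-0.007,-0.0034,0,0],
    [-0.007,-0.0034,0,0],
    [-0.007,-0.0034,0,0],
    [-0.007,-0.0034,0,0],
    [-0.009,-0.0015,0,0],
    [-0.009,-0.0015,0,0],
    [-0.009,-0.0015,0,0],
    [-0.009,-0.0015,0,0],
    [-0.009,-0.0015,0,0],
    [-0.009,-0.0015,0,0],
    [-0.009,-0.0015,0,0],
    [-0.009,-0.0015,0,0],
    [-0.009,-0.0015,0,0],
    [-0.009,-0.0015,0,0],
    [-0.007,-0.0012,0,0],
    [-0.005,-0.001,0,0],
    [0,0,0,0],
  ],
)

```text
time_s: 11.97
ee_pos: [0.5863, 0.0288, 0.0649]
orientation: [-2.225, -2.218, 0.0]
force: [-0.2, 0.4, 0.8]
finger_gap: 0.658
grip_force: 0.0
```

```bash
python3 - <<'E'
from h import *
im=camera("top");save(cv2.resize(im[125:260,130:365],None,fx=3.4,fy=3.4,interpolation=cv2.INTER_CUBIC),"t4.png")
s,p,R=tool();print(s["time_s"],p,s["force"])
for c in ["top"]:
    P=cp(c)
    for r in tip_of(c,"rose_dark")[:3]: print(c,np.round(r["centre"]),round(r["conf"],2),unproj(c,r["centre"],.056).round(4))
E
```

```text
12.0167 [0.58636542 0.02937512 0.06491962] [ 0.17023566 -0.71463161  0.05106349]
top [210. 114.] 0.78 [0.812  0.1127 0.056 ]
top [268. 125.] 0.78 [ 0.7776 -0.0557  0.056 ]
top [258. 194.] 0.43 [ 0.5724 -0.0256  0.056 ]
```

View pics/t4.png

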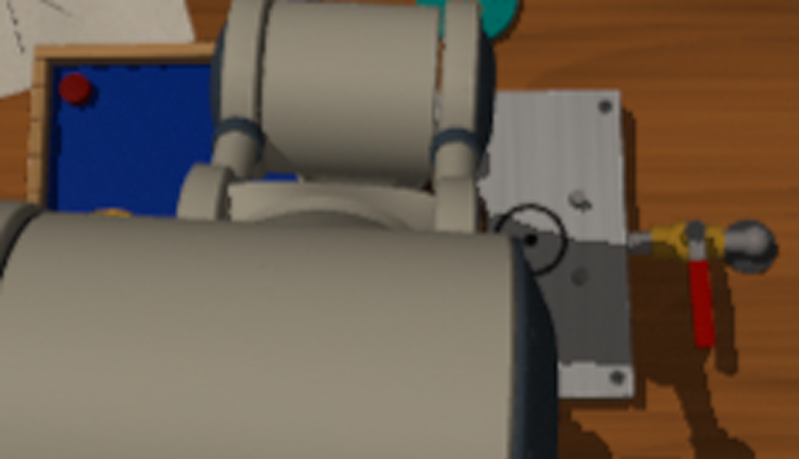

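The arm hides the disc in this view. The next push stops just short of the pins, and I'll check it with the wrist camera.

Emit:
step_arm(
  plan=[
    [-0.0075,-0.0013,0,0],
    [-0.0075,-0.0013,0,0],
    [-0.0075,-0.0013,0,0],
    [-0.0075,-0.0013,0,0],
    [-0.0075,-0.0013,0,0],
    [-0.0075,-0.0013,0,0],
    [-0.0075,-0.0013,0.001,0],
    [-0.0075,-0.0013,0.001,0],
    [-0.0075,-0.0013,0.001,0],
    [-0.004,-0.0013,0,0],
    [0,0,0,0],
    [0,0,0,0],
  ],
)

```text
time_s: 13.07
ee_pos: [0.5732, -0.0418, 0.0619]
orientation: [-2.224, -2.218, 0.0]
force: [0.0, 0.5, 0.5]
finger_gap: 0.656
grip_force: 0.0
```

```bash
python3 - <<'E'
from h import *
im=camera("wrist");save(im,"w5.png");cp("wrist")
s,p,R=tool();print(s["time_s"],p,s["force"])
for l,z in [("rose_dark",.054),("pin_a",.058),("pod",.04)]:
    for r in tip_of("wrist",l)[:3]: print(l,np.round(r["centre"]),round(r["conf"],2),unproj("wrist",r["centre"],z).round(4))
im=camera("scene");print(proj("scene",[.573,-.104,.05]));save(im,"s5.png")
u,v=proj("scene",[.573,-.104,.05]).astype(int)
a=cv2.resize(im[max(0,v-70):v+70,max(0,u-90):u+90],(720,560),interpolation=cv2.INTER_CUBIC);save(a,"s5c.png")
E
```

```text
13.1167 [ 0.57326008 -0.04155767  0.06190836] [-0.55438359 -0.57029396  0.84354479]
rose_dark [256. 322.] 0.59 [ 0.5729 -0.0825  0.054 ]
[252.78772349 211.53631462]
```

View pics/s5c.png

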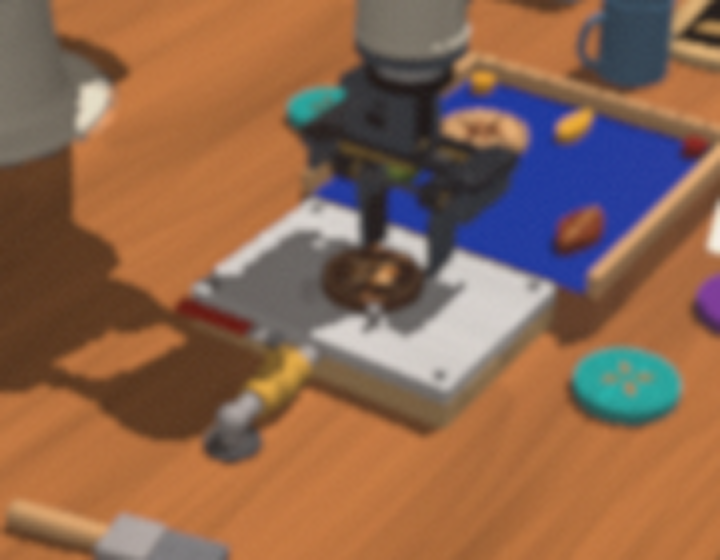

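The disc, at (375,280), is in the cradle on the plate, about 12 mm short of the pins. From here I push slowly until there is a contact force.

Emit:
step_arm(
  plan=[
    [-0.002,0,0,0],
    [-0.002,0,0,0],
    [-0.002,0,0,0],
    [-0.002,0,0,0],
    [-0.002,0,0,0],
    [-0.001,0,0,0],
    [-0.001,0,0,0],
    [0,0,0,0],
    [0,0,0,0],
  ],
)

```text
time_s: 14.07
ee_pos: [0.5734, -0.0536, 0.0619]
orientation: [2.224, 2.219, 0.0]
force: [-0.4, 1.5, 0.1]
finger_gap: 0.659
grip_force: 1.1
```

Emit:
step_arm(
  plan=[
    [-0.001,0,0,0],
    [-0.001,0,0,0],
    [0,0,0,0],
    [0,0,0,0],
  ],
)

```text
time_s: 14.4
ee_pos: [0.5736, -0.0548, 0.062]
orientation: [-2.224, -2.219, -0.002]
force: [3.2, 9.8, 0.1]
finger_gap: 0.656
grip_force: 5.6
```

Contact with the pins shows as about 10 N. I'll back off, rise, turn the wrist for the valve and then check the disc.

Emit:
step_arm(
  plan=[
    [0.004,0,0,0],
    [0.008,0,0,0],
    [0.012,0,0,0],
    [0,0,-0.02,0],
    [0,0,-0.03,0],
    [0,0,-0.03,0],
    [0,0,-0.03,0],
    [0.04,0,0,0],
    [0.04,0,0,0],
    [0.04,0,0,0],
    [0.04,0,0,0],
    [0,0,0,0],
  ],
)

```text
time_s: 15.4
ee_pos: [0.5727, 0.1352, 0.172]
orientation: [-2.218, -2.223, -0.002]
force: [-0.8, -0.2, 0.4]
finger_gap: 0.66
grip_force: 0.0
```

Emit:
step_arm(
  plan=[
    [0,0,0,6.93],
    [0,0,0,6.93],
    [0,0,0,6.93],
    [0,0,0,6.93],
    [0,0,0,6.93],
    [0,0,0,6.93],
    [0,0,0,6.93],
    [0,0,0,6.93],
    [0,0,0,6.93],
    [0,0,0,6.93],
    [0,0,0,6.93],
    [0,0,0,6.93],
    [0,0,0,6.93],
    [0,0,0,0],
    [0,0,0,0],
  ],
  gripper=0.045,
)

```text
time_s: 16.65
ee_pos: [0.5733, 0.1289, 0.1719]
orientation: [3.141, 0.001, -0.0]
force: [-0.0, 0.3, -0.1]
finger_gap: 0.489
grip_force: 0.0
```

```bash
python3 - <<'E'
from h import *
im=camera("top");cp("top")
save(cv2.resize(im[125:260,130:365],None,fx=3.4,fy=3.4,interpolation=cv2.INTER_CUBIC),"t6.png")
s,p,R=tool();print(s["time_s"],p,R.round(3).tolist(),to([.503,-.238,.067]))
for l,z in [("rose_dark",.054),("valve_axis",.067),("lever_tip",.067),("leaf_green",.056),("leaf_red",.056),("petal",.056)]:
    for r in tip_of("top",l)[:3]: print(l,np.round(r["centre"],1),round(r["conf"],2),unproj("top",r["centre"],z).round(4))
hsv=cv2.cvtColor(im,cv2.COLOR_RGB2HSV);m=cv2.inRange(hsv,(0,180,90),(6,255,255))|cv2.inRange(hsv,(174,180,90),(180,255,255));m[:195]=0;m[250:]=0;m[:,:320]=0;m[:,350:]=0
ys,xs=np.nonzero(m);P=np.array([unproj("top",q,.072)[:2] for q in zip(xs,ys)])
d=np.linalg.svd(P-P.mean(0))[2][0];print("lever",P.mean(0),d,len(P),P.min(0),P.max(0))
E
```

```text
16.7 [0.57340267 0.12878838 0.17186504] [[1.0, 0.001, -0.0], [0.001, -1.0, -0.0], [-0.0, 0.0, -1.0]] [-0.0708091   0.36669827  0.10490654]
rose_dark [288.5 194.7] 0.95 [ 0.571  -0.1108  0.054 ]
rose_dark [265.6 124.6] 0.95 [ 0.7787 -0.0489  0.054 ]
rose_dark [213.1 113.1] 0.63 [0.8144 0.1036 0.054 ]
valve_axis [337.  189.6] 0.69 [ 0.5824 -0.2441  0.067 ]
lever_tip [338.6 226.4] 0.74 [ 0.48   -0.2437  0.067 ]
leaf_green [220.2 223.2] 0.46 [0.4911 0.0779 0.056 ]
leaf_red [224.5 158.1] 0.42 [0.677  0.0686 0.056 ]
petal [160.6 190.6] 0.54 [0.5828 0.2449 0.056 ]
lever [ 0.51349533 -0.23726997] [-0.99918033 -0.04048045] 139 [ 0.480407  -0.2451939] [ 0.54646211 -0.22937557]
```

View pics/t6.png

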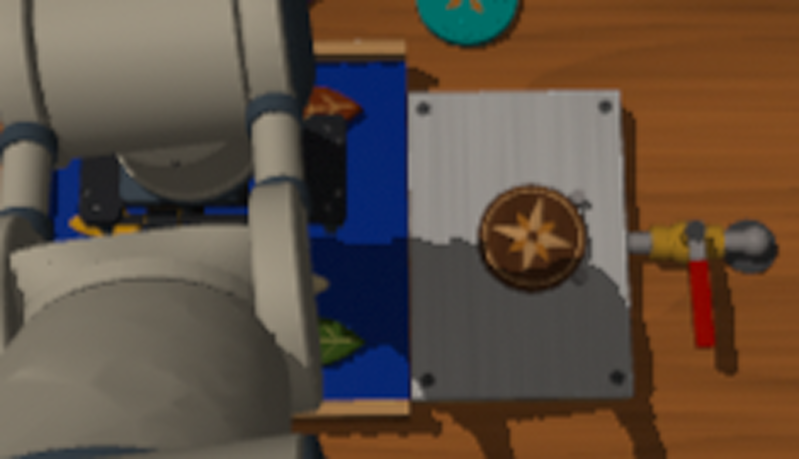

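The disc, at crop (533,238), covers the gasket and touches both pins. The lever is at about 2°. Now the valve: I'll straddle the grip 70 mm from the axis.

Emit:
step_arm(
  plan=[
    [-0.007,0.0367,0,0],
    [-0.007,0.0367,0,0],
    [-0.007,0.0367,0,0],
    [-0.007,0.0367,0,0],
    [-0.007,0.0367,0,0],
    [-0.007,0.0367,0,0],
    [-0.007,0.0367,0,0],
    [-0.007,0.0367,0,0],
    [-0.007,0.0367,0,0],
    [-0.007,0.0365,0,-2.3],
    [0,0,0,0],
    [0,0,0,0],
  ],
)

```text
time_s: 18.0
ee_pos: [0.5018, -0.24, 0.1719]
orientation: [3.141, 0.053, 0.0]
force: [0.8, 0.2, -0.2]
finger_gap: 0.496
grip_force: 0.0
```

```bash
python3 - <<'E'
from h import *
im=camera("wrist");cp("wrist");s,p,R=tool();print(s["time_s"],p,R.round(3).tolist())
hsv=cv2.cvtColor(im,cv2.COLOR_RGB2HSV);m=cv2.inRange(hsv,(0,180,60),(6,255,255))|cv2.inRange(hsv,(174,180,60),(180,255,255))
n,lab,st,ce=cv2.connectedComponentsWithStats(m);i=1+np.argmax(st[1:,4]);print(st[i])
ys,xs=np.nonzero(lab==i);P=np.array([unproj("wrist",q,.072)[:2] for q in list(zip(xs,ys))[::5]]);d=np.linalg.svd(P-P.mean(0),full_matrices=False)[2][0];print(P.mean(0),d,P.min(0),P.max(0))
save(im,"w7.png")
E
```

```text
18.05 [ 0.50199633 -0.23863102  0.17183849] [[0.999, 0.035, -0.0], [0.035, -0.999, 0.0], [-0.0, -0.0, -1.0]]
[ 242  134   21   91 1843]
[ 0.51771629 -0.23469577] [-0.99747992 -0.07094936] [ 0.48179562 -0.24259059] [ 0.55099342 -0.22552079]
```

View pics/w7.png

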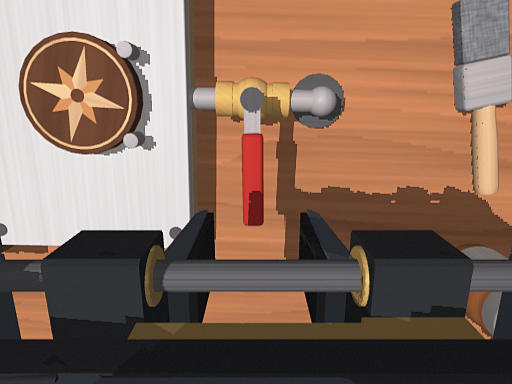

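The disc touches both pins, and the lever at (253,180) lies between the fingers. I'll descend, grip it and swing it along the arc.

Emit:
step_arm(
  plan=[
    [0,0,0.026,0],
    [0,0,0.026,0],
    [0,0,0.026,0],
    [0,0,0.026,0],
    [0,0,0,0],
    [0,0,0,0],
  ],
)

```text
time_s: 18.55
ee_pos: [0.5019, -0.2368, 0.0675]
orientation: [-3.14, -0.059, 0.003]
force: [-0.4, -0.4, 0.5]
finger_gap: 0.496
grip_force: 0.0
```

Emit:
step_arm(
  plan=[
    [0,0,0,0],
    [0,0,0,0],
    [0,0,0,0],
    [0,0,0,0],
    [0,0,0,0],
    [0,0,0,0],
  ],
  gripper=0.005,
)

```text
time_s: 19.05
ee_pos: [0.5026, -0.2381, 0.0686]
orientation: [3.141, 0.057, 0.001]
force: [-0.0, 4.0, 9.8]
finger_gap: 0.17
grip_force: 30.0
```

Emit:
step_arm(
  plan=[
    [0.0002,0.0053,0,-4.3],
    [0.0002,0.0053,0,-4.3],
    [0.0002,0.0053,0,-4.3],
    [0.0002,0.0053,0,-4.3],
    [0.0002,0.0053,0,-4.3],
    [0.0002,0.0053,0,-4.3],
    [0.0002,0.0053,0,-4.3],
    [0.0002,0.0053,0,-4.3],
    [0,0,0,0],
    [0,0,0,0],
  ],
)

```text
time_s: 19.88
ee_pos: [0.517, -0.2779, 0.0687]
orientation: [2.982, 0.984, 0.003]
force: [3.3, 3.7, 7.0]
finger_gap: 0.177
grip_force: 29.9
```

```bash
python3 - <<'E'
from h import *
s,p,R=tool();A=np.array([.5735,-.235]);v=p[:2]-A
print(s["time_s"],p,s["force"],s["finger_gap"],"toolyaw",np.degrees(np.arctan2(R[1,0],R[0,0])),"lever",np.degrees(np.arctan2(-v[1],-v[0])),np.linalg.norm(v))
E
```

```text
19.8833 [ 0.51704993 -0.27793652  0.0686662 ] [3.29956477 3.70094255 7.0328745 ] 0.17688766121826538 toolyaw 36.50449132833445 lever 37.257006287539184 0.07092358528277634
```

Emit:
step_arm(
  plan=[
    [0.0002,0.0053,0,-4.3],
    [0.0002,0.0053,0,-4.2],
    [0,0,0,0],
    [0,0,0,0],
    [0,0,0,0],
  ],
)

```text
time_s: 20.3
ee_pos: [0.5239, -0.2859, 0.0687]
orientation: [2.901, 1.201, 0.003]
force: [4.1, 3.0, 5.7]
finger_gap: 0.173
grip_force: 29.9
```

Emit:
step_arm(
  plan=[
    [0,0,0,0],
    [0,0,0,0],
    [0,0,0,0],
    [0,0,0,0],
    [0,0,-0.02,0],
    [0,0,-0.03,0],
    [0,0,-0.03,0],
    [0,0,-0.03,0],
    [-0.03,0,0,0],
    [-0.03,0,0,0],
    [-0.03,0,0,0],
    [0,0,0,0],
    [0,0,0,0],
  ],
  gripper=0.045,
)

```text
time_s: 21.38
ee_pos: [0.4583, -0.3502, 0.178]
orientation: [-2.904, -1.198, 0.0]
force: [0.2, 0.0, 0.5]
finger_gap: 0.495
grip_force: 0.0
```

```bash
python3 - <<'E'
from h import *
im=camera("wrist");cp("wrist");s,p,R=tool();print(s["time_s"],p,s["force"],np.degrees(np.arctan2(R[1,0],R[0,0])))
hsv=cv2.cvtColor(im,cv2.COLOR_RGB2HSV);m=cv2.inRange(hsv,(0,180,60),(6,255,255))|cv2.inRange(hsv,(174,180,60),(180,255,255))
n,lab,st,ce=cv2.connectedComponentsWithStats(m);i=1+np.argmax(st[1:,4]);print(st[i])
ys,xs=np.nonzero(lab==i);P=np.array([unproj("wrist",q,.072)[:2] for q in list(zip(xs,ys))[::5]]);d=np.linalg.svd(P-P.mean(0),full_matrices=False)[2][0];d=-d if d[0]>0 else d;print(P.mean(0),"lever deg",np.degrees(np.arctan2(-d[1],-d[0])))
t=camera("top");a=cv2.resize(t[125:260,130:365],None,fx=3.4,fy=3.4);save(a,"t8.png")
for r in tip_of("top","rose_dark")[:3]: print(r["centre"],r["conf"],unproj("top",r["centre"],.054))
E
```

```text
21.4333 [ 0.45903895 -0.34950918  0.17790753] [ 0.57129378 -0.08156051  0.74044647] 44.90097922604505
[ 246    0   23  106 2324]
[ 0.53399975 -0.27468612] lever deg 45.52621782008882
[211.1, 112.0] 0.86 [0.81781506 0.10951718 0.054     ]
[266.6, 125.7] 0.84 [ 0.77536308 -0.05171847  0.054     ]
```

View pics/t8.png

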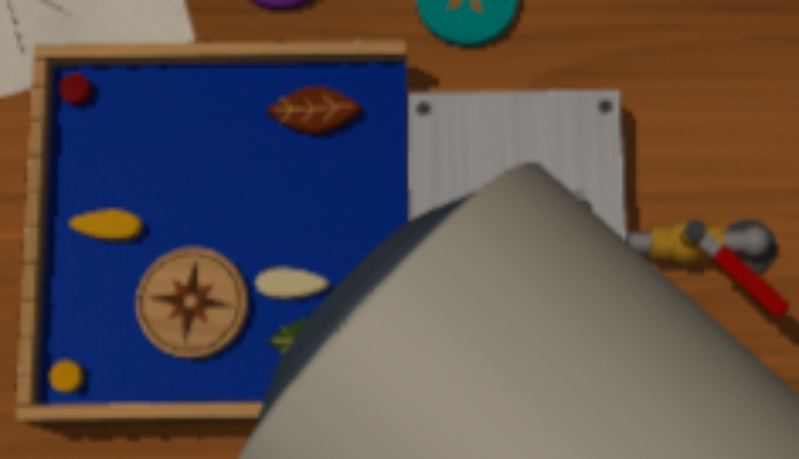

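The lever reads 45.5°, the other pieces are in the tray, and nothing has touched the disc since it was seated.

```bash
python3 -c "
from workcell import workorder
print(workorder.sign_off())"
```

```text
the job is handed in; nothing more can be done
None
```

I handed the job in with the dark walnut medallion flat against both stop pins over the gasket, the valve at about 45°, the other pieces in the tray and the mug, jar and brush untouched; the hand-in gave no verdict.

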